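Release the locked curing-cabinet tray with the release rod

TASK

The blue-fronted tray of the white light-curing cabinet is locked: take the orange-handled release rod from its stand, push it down through the red-ringed hole in the cabinet's top, feel for the spring latch at its unknown depth and press it gently (it bends above 22 N) until the tray springs out. Then draw the rod out and lower it, without dropping it, fully home and upright into its stand again and let go. Leave the tray out and everything else where it is.

Things in the scene. Friction and masses are not known exactly. Their poses are not given: they have to be found in the camera images.
- rod: Release rod, standing upright in one of the two holes of the stand. Round orange handle 18 mm in diameter and 45 mm tall; below it a steel shaft 6 mm in diameter, 80 mm long, with a round end. Origin on the axis at the flat underside of the handle (which rests on the stand's top); z points up along the handle, the shaft runs to z = -80 mm. 60 g.
- rod_tip (a point): The round end of the rod's shaft, 80 mm below the rod's origin.
- stand: Fixed grey tool stand, 130 (x) x 60 (y) x 90 mm (z), holding the rod and a blue-handled driver. Origin at the centre of its underside. Its two round holes, 12 mm across with a 3 mm chamfer and 85 mm deep, lie on its top (z = 90 mm) at x = -40 and +40 mm, y = 0. Which one holds the rod varies, and the stand may be on either side of the cabinet.
- stand_mouth0 (a point): Mouth of the stand's hole at x = -40 mm, at the height of the stand's top; axes as the stand's.
- stand_mouth1 (a point): Mouth of the stand's hole at x = +40 mm, at the height of the stand's top; axes as the stand's.
- cabinet: Fixed white light-curing cabinet, 200 (x) x 180 (y) x 120 mm (z). Origin at the centre of its underside; the blue tray front faces its -x. Hidden 26 to 62 mm straight below the access hole's mouth lies a spring latch's flat pad (22 mm wide): it gives from 3 N, stiffens 1 N per mm, frees the tray at 6 mm (9 N), meets a hard stop at 9 mm (12 N). Rod never above 22 N on cabinet or latch.
- access_hole (a point): Mouth of the round access hole in the cabinet's top, ringed in red: 10 mm across with a 3 mm chamfer, through a 12 mm thick top plate; at x = -30, y = 55, z = 120 mm of the cabinet, axes as the cabinet's.
- tray (a joint): The tray's travel out of the cabinet, towards the cabinet's -x: about 0 locked, 0.045 m fully out. Once freed a spring drives it out and holds it there.
- driver: Nut driver with a blue handle 18 mm in diameter and 45 mm tall in the stand's other hole; origin at the underside of its handle. To be left alone.
- carton: Cardboard box 110 x 75 x 60 mm; origin at the centre of its underside. Loose, to be left alone.
- bottle: Clear bottle with blue cap, 60 mm across, 150 mm tall; origin at the centre of its underside. Loose, to be left alone.
- jar: White jar with yellow lid, 68 mm across, 80 mm tall; origin at the centre of its underside. Loose, to be left alone.
- plaster_model: Plaster dental model on a block 60 x 70 mm, 31 mm tall; origin at the centre of its underside. Loose, to be left alone.
- calculator: Black desk calculator 150 x 90 x 20 mm; origin at the centre of its underside. Loose, to be left alone.
- tape_roll: Green roll of tape lying flat, 90 mm across, 24 mm tall; origin at the centre of its underside. Loose, to be left alone.
There are look-alikes about, which are no part of the job. What is shaped like the stand but black or pink is not meant.

How it is judged (in metres and radians):
On the way:
1. the tray comes out by more than 12 mm while the rod is in the access hole (value of joint tray above 0.012 m and horizontal distance between rod_tip and access_hole below 0.01 m and z of rod_tip in the frame of access_hole below -0.012 m), for 0.05 s.
At the end, for the whole second after the job is handed in: The tray is out by more than 35 mm; the rod is released, at rest and upright (within 0.06 rad) in a hole of the stand, its handle's underside within 3 mm of the stand's top and within 6 mm of the hole's axis (value of joint tray above 0.035 m and ((horizontal distance between rod and stand_mouth0 below 0.006 m and z of rod in the frame of stand_mouth0 between -0.003 and 0.003 m) or (horizontal distance between rod and stand_mouth1 below 0.006 m and z of rod in the frame of stand_mouth1 between -0.003 and 0.003 m)) and angle between rod's own z axis and vertical below 0.06 rad and linear speed of rod below 0.02 m/s and contact force between the fingers and rod below 0.05 N); the robot touches nothing.
It fails at once if the rod presses on the cabinet, its tray or latch with more than 22 N (contact force between rod and cabinet above 22 N).
It fails at once if the rod is dropped (moves faster than 0.45 m/s with no finger on it) (linear speed of rod above 0.45 m/s and contact force between the fingers and rod below 0.02 N).
It fails at once if the driver is moved by more than 15 mm (distance of driver from where it was at the start of the episode above 0.015 m).
It fails at once if a bystander is moved by more than 20 mm (distance of any of carton, bottle, jar, plaster_model, calculator, tape_roll from where it was at the start of the episode above 0.02 m).
It also fails if it takes over 51 s, if anything falls off the work surface, if the arm or the gripper's body presses on something with over 40 N, if the wrist force passes 120 N, or if a joint passes its speed limit or range.

ROBOT

A 7-joint arm with a two-finger parallel gripper is mounted at the origin on the work surface. World frame = base frame: x ahead of the robot, y to its left, z up, the work surface at z = 0. Lengths are in mm, angles in degrees, forces in N, time in s.
With the tool pointing down it reaches from about 400 to 850 mm from the base axis. Payload 10.4 kg.
Tool frame: the origin (TCP) lies at the very end of the fingers, on their centre line; the grasp point (between the pads) lies 19 mm behind it (env.pinch_z is the distance from the TCP to the grasp point, in mm); z points along the fingers, y is the line along which they close (so a half turn about z gives the same grasp; the last joint's range is limited). The gripper opens to 87 mm and grips with 3 to 60 N. Pads are 19 mm wide; open, the fingers measure 117 mm over their backs; the gripper's body (75 mm by 190 mm) begins 51 mm behind the grasp point.
Start: joints at [68.033, 19.034, -3.707, 83.658, 1.238, 77.344, -5.071], TCP at [220.662, -584.774, 222.576] pointing down, gripper open.
Joint ranges: [-148.97, 148.97], [-28.65, 121.19], [-84.17, 76.75], [9.2, 138.47], [-72.65, 252.65], [3.7, 117.97], [-149.18, 149.18]. Speed limits (degrees/s): [127.2, 127.2, 159.86, 159.86, 180, 180, 180].

INTERFACE

Orientations are given as [roll, pitch, yaw] about the fixed x, y, z axes, in that order (R = Rz(yaw) Ry(pitch) Rx(roll)).
In Python, from plant import env gives the robot as it stands. Calls block until the motion is done:
- env.movep(position, orientation): joint-space move of the TCP to a pose.
- env.servo_line(position, rotation=None, feed=150, contact_N=None): straight line of the TCP; rotation=None keeps the orientation; feed is the mean speed in mm/s. With contact_N (N) it stops when the force on the tool has changed by that much, and returns True; else False.
- env.movej(angles): joint-space move.
- env.gripper_to(opening): finger opening in mm; the grip force is fixed at half the most; returns when the fingers have stopped.
- env.sleep(seconds).
- env.solve_ik(position, orientation): joint angles nearest the present ones, or None.
- env.sense(): the state.
- env.read_camera(name): name is "scene" or "side" or "wrist"; returns a dict with "img" (480x640x3 uint8, red, green, blue), "K" (3x3 intrinsics, pixels), "T" (4x4, takes a point from camera to world coordinates); the wrist camera has in their place "tool_from_camera" (4x4, takes a point from camera to tool coordinates, whose origin is the TCP and whose axes are the flange's). Camera axes: x right, y down, z forward; pixel columns grow to the right and rows downward; lengths in mm; the calibration is good to about 2 mm. A picture is of the moment at which its call begins: read the wrist's pose just before it. There is no depth.
A pose or a line that the arm cannot do raises env.PlanningError and nothing moves.
- env.finish_job(): hands the job in; it is judged then, once.
The state is a dict: "t": time; "joint_pos": joint angles; "joint_vel": joint speeds; "effort": joint torques, N m; "eef_pos": TCP position; "tool_rot": TCP orientation; "ft_force": force on the tool from outside, world axes, zero at the start; "ft_torque": the same for the moment, N m; "grip_width": finger opening in mm; "finger_force": force on a finger pad.
Only numpy, scipy, OpenCV 4.12 (cv2) and the standard library are available. Lean on these libraries where they do the work, as an engineer would, in place of code of your own. Each camera call takes 0.05 s, during which the arm holds its last target. There are 200 camera calls.

## Working session

There is one attempt and no reset: what is moved stays moved. The work goes in short steps, each a Python script; the robot and the scene stay as the last script left them, time stands still between calls to the robot, and variables do not carry over. Pictures are saved under pics/ and viewed, at most 10 in all, crops included, and the job is handed in when it is done.

```bash
ls; mkdir -p pics; python3 - <<'E'
from plant import env
import cv2,numpy as np,pickle
for n in ["scene","side"]:
    d=env.read_camera(n); pickle.dump(d,open(f"{n}.pkl","wb"))
    cv2.imwrite(f"pics/{n}.png",cv2.cvtColor(d["img"],cv2.COLOR_RGB2BGR)); print(n,d["T"].round(2).tolist(),d["K"][0,0])
print(env.sense()["t"],env.sense()["tool_rot"],env.pinch_z)
E
```

```text
pics
scene [[-0.84, 0.31, -0.45, 1129.66], [0.55, 0.47, -0.69, 1066.92], [-0.0, -0.83, -0.56, 913.16], [0.0, 0.0, 0.0, 1.0]] 555.9857642504783
side [[0.78, -0.43, 0.46, -414.59], [-0.63, -0.51, 0.59, -1094.75], [-0.02, -0.75, -0.66, 1398.49], [0.0, 0.0, 0.0, 1.0]] 612.7877329275174
0.1 [-1.79923406e+02  4.86156356e-03  2.06715173e+01] 18.700000000000003
```

View pics/scene.png

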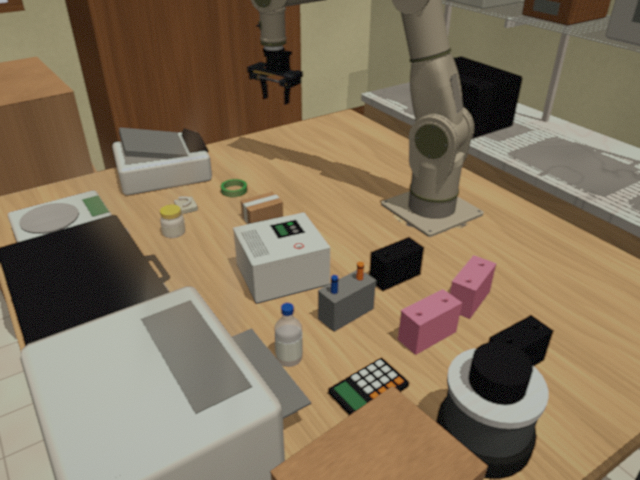

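View pics/side.png

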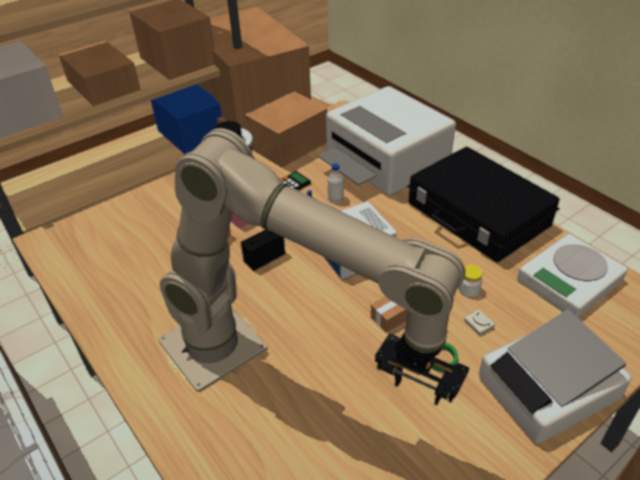

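Scene view: the grey stand is at (347,300), with the orange handle at (360,270) and the blue driver at (334,284). The stand look-alikes are black at (397,263) and (520,345), and pink at (430,320) and (472,286). Only the grey one holds the tools. The white cabinet is at (283,255) with its red ring at (299,246). In the side view the arm hides most of this. I'll confirm with a crop and compute approximate positions.

```bash
cat > h.py <<'E'
import cv2,numpy as np
def ray(K,T,uv,z):
    d=T[:3,:3]@np.linalg.inv(K)@np.array([uv[0],uv[1],1.]);o=T[:3,3]
    return o+d*(z-o[2])/d[2]
def blobs(img,lo,hi,amin=8):
    m=cv2.inRange(cv2.cvtColor(img,cv2.COLOR_RGB2HSV),np.array(lo),np.array(hi))
    n,_,st,c=cv2.connectedComponentsWithStats(m)
    return [(c[i].round(1).tolist(),st[i].tolist()) for i in range(1,n) if st[i][4]>=amin]
E
python3 - <<'E'
import pickle,cv2
from h import *
d=pickle.load(open("scene.pkl","rb"));im=d["img"];K,T=d["K"],d["T"]
c=im[200:340,220:400]; cv2.imwrite("pics/crop1.png",cv2.cvtColor(cv2.resize(c,None,fx=4.2,fy=4.2,interpolation=cv2.INTER_CUBIC),cv2.COLOR_RGB2BGR))
s=im[200:340,220:400]
for nm,lo,hi,z in [("orange",(5,150,120),(18,255,255),112),("red",(0,60,120),(6,255,255),120),("red2",(172,60,120),(180,255,255),120),("blue",(105,120,50),(125,255,255),112)]:
    for b in blobs(s,lo,hi): 
        uv=np.array(b[0])+[220,200]; print(nm,uv,b[1],ray(K,T,uv,z).round(0))
# cabinet top corners
for uv in [(234,234),(307,217),(329,251),(248,266)]: print(ray(K,T,uv,120).round(0))
for uv in [(319,291),(374,279)]: print(ray(K,T,uv,90).round(0))
E
```

```text
orange [360.2 264.1] [137, 62, 7, 6, 32] [453. 226. 112.]
orange [360.1 273.9] [137, 69, 7, 11, 56] [476. 257. 112.]
red [296.3 247.2] [74, 45, 7, 4, 9] [550.  91. 120.]
blue [333.9 284.4] [111, 76, 6, 17, 88] [550. 255. 112.]
blue [287.  308.9] [62, 104, 11, 11, 104] [683. 269. 112.]
[653. -48. 120.]
[451. -15. 120.]
[491. 149. 120.]
[687.  94. 120.]
[577. 234.  90.]
[443. 269.  90.]
```

View pics/crop1.png

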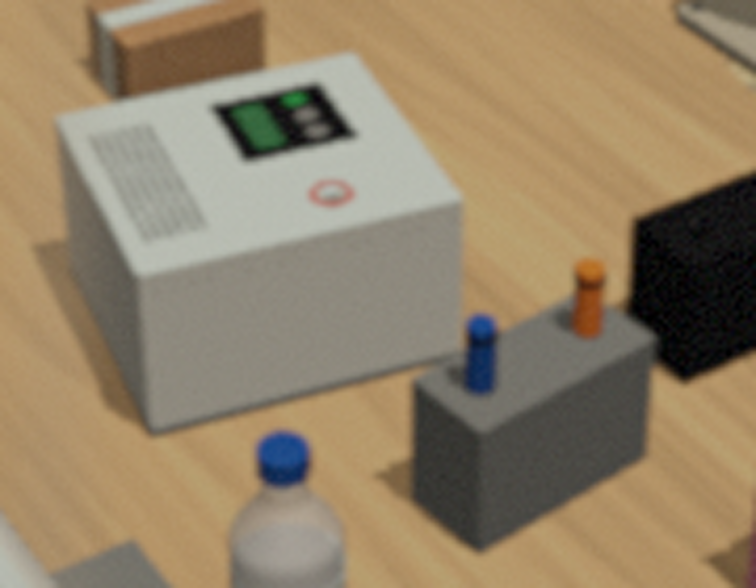

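The crop confirms it: the grey stand holds the orange rod (crop 589,298) and the blue driver. The red ring is at crop (331,193). Next I'll move above the rod and the hole for wrist views.

```bash
python3 - <<'E'
from plant import env
import cv2,pickle
from h import *
s=env.sense()
def snap(n):
    s=env.sense(); d=env.read_camera("wrist"); d["s"]=s; pickle.dump(d,open(n+".pkl","wb"))
    cv2.imwrite(f"pics/{n}.png",cv2.cvtColor(d["img"],cv2.COLOR_RGB2BGR)); return d
env.servo_line([220.7,-584.8,330],feed=250)
env.movep([520,90,330],[180,0,10]); d=snap("w1")
print(d["tool_from_camera"].round(3).tolist(), env.sense()["joint_pos"],env.sense()["t"],env.sense()["eef_pos"])
env.movep([470,215,330],[180,0,10]); d=snap("w2"); print(env.sense()["t"])
cv2.imwrite("pics/w12.png",cv2.resize(np.hstack([cv2.imread("pics/w1.png"),cv2.imread("pics/w2.png")]),(800,300),interpolation=cv2.INTER_AREA))
E
```

```text
[[0.0, -0.967, -0.255, 70.367], [1.0, -0.0, 0.001, 0.349], [-0.001, -0.255, 0.967, -162.534], [0.0, 0.0, 0.0, 1.0]] [  37.41838675   11.3478917   -59.47430769   85.63613017    9.75642943
   88.57468988 -101.88149924] 3.3417 [520.23997198  89.15963177 329.89155056]
3.9917
```

View pics/w12.png

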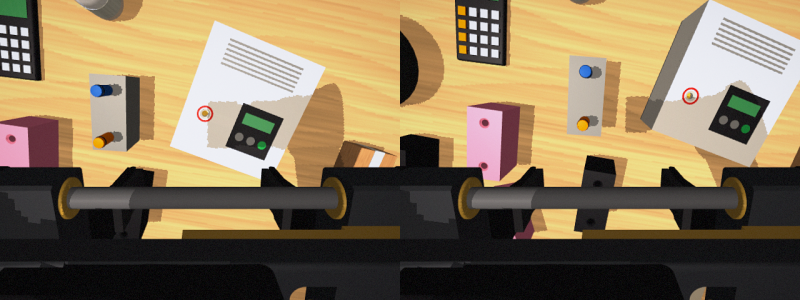

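The wrist views show the red ring at (205,114) in the left half and (290,96) in the right half. The orange handle is at (103,142) left and (183,125) right, and the blue driver is 80 mm beyond it. I'll compute their positions.

```bash
cat >> h.py <<'E'
from scipy.spatial.transform import Rotation as R
def camT(d):
    s=d["s"];T=np.eye(4);T[:3,:3]=R.from_euler("xyz",s["tool_rot"],degrees=True).as_matrix();T[:3,3]=s["eef_pos"]
    return T@d["tool_from_camera"]
def ell(img,lo,hi,box=None,lo2=None,hi2=None):
    hsv=cv2.cvtColor(img,cv2.COLOR_RGB2HSV);m=cv2.inRange(hsv,np.array(lo),np.array(hi))
    if lo2: m|=cv2.inRange(hsv,np.array(lo2),np.array(hi2))
    m[255:]=0
    cs,_=cv2.findContours(m,cv2.RETR_EXTERNAL,cv2.CHAIN_APPROX_NONE)
    return [(cv2.fitEllipse(c)) for c in cs if len(c)>=15]
E
python3 - <<'E'
import pickle
from h import *
for n in ["w1","w2"]:
    d=pickle.load(open(n+".pkl","rb"));T=camT(d);K=d["K"];im=d["img"]
    for nm,a,z in [("red",((0,120,120),(5,255,255),None,(170,120,120),(180,255,255)),120),("orange",((12,180,190),(25,255,255)),135),("blue",((100,120,180),(125,255,255)),135)]:
        for e in ell(im,*a): print(n,nm,np.round(e[0]+e[1],1),ray(K,T,e[0],z).round(1))
    m=cv2.inRange(cv2.cvtColor(im,cv2.COLOR_RGB2HSV),(0,0,130),(180,45,215)); 
E
```

```text
w1 red [ 17.1 221.9  12.5  14.6] [451.1 392.7 120. ]
w1 red [327.7 181.6  25.   25.2] [545.9  88.5 120. ]
w1 orange [157.1 228.4  14.9  16.9] [473.7 245.9 135. ]
w1 orange [326.8 180.5   5.1   7.3] [548.5  90.  135. ]
w1 blue [153.2 145.2  15.9  18.6] [553.  254.3 135. ]
w2 red [134.  196.4  13.3  14.8] [447.4 402.8 120. ]
w2 red [464.5 153.2  24.8  27.2] [546.   88.3 120. ]
w2 orange [291.7 200.2  16.2  17.1] [473.8 246.  135. ]
w2 orange [461.6 152.3   3.6   7.5] [546.1  96.8 135. ]
w2 orange [99.9 78.8 11.5 14. ] [551.9 430.6 135. ]
w2 orange [99.1 58.7 11.8 14.8] [568.4 431.7 135. ]
w2 orange [98.8 37.7 11.5 15.2] [585.3 432.4 135. ]
w2 orange [98.1 16.6 11.6 15.1] [601.8 433.4 135. ]
w2 blue [296.  113.7  16.6  18.2] [553.  254.4 135. ]
```

```bash
python3 - <<'E'
from plant import env
import numpy as np
def p(l):
    s=env.sense();print(l,round(s["t"],2),s["eef_pos"].round(1),s["tool_rot"].round(2),s["ft_force"].round(2),s["ft_torque"].round(2),round(float(s["grip_width"]),1),s["finger_force"])
o=[180,0,6]
env.gripper_to(50)
env.movep([473.7,246,180],o); p("above")
print(env.servo_line([473.7,246,98.5],feed=80,contact_N=5)); p("down")
env.gripper_to(0); p("closed")
env.servo_line([473.7,246,115],feed=40); p("up")
env.servo_line([473.7,246,235],feed=100); p("up")
env.servo_line([546,88.4,235],feed=120); p("over hole")
import cv2
d=env.read_camera("wrist");cv2.imwrite("pics/g.png",cv2.cvtColor(d["img"],cv2.COLOR_RGB2BGR))
d=env.read_camera("scene");c=d["img"][130:330,200:420];cv2.imwrite("pics/gs.png",cv2.cvtColor(cv2.resize(c,None,fx=3,fy=3,interpolation=cv2.INTER_CUBIC),cv2.COLOR_RGB2BGR))
E
```

```text
above 5.55 [474.3 246.3 181.3] [-1.7996e+02 -6.0000e-02  6.0300e+00] [ 0.33 -0.57  1.33] [ 0.08 -0.01 -0.02] 49.8 0.0
False
down 6.72 [474.  246.2  99. ] [-1.7999e+02 -5.0000e-02  6.0000e+00] [0.42 0.19 0.65] [-0.02  0.05  0.  ] 50.2 0.0
closed 7.38 [473.7 246.   98.5] [-180.   -0.    6.] [-0.04  0.26  0.83] [ 0.06  0.06 -0.  ] 17.0 29.98941502533853
up 7.94 [473.8 245.9 115.1] [ 1.7999e+02 -2.0000e-02  5.9900e+00] [ 0.01 -0.68 -0.93] [ 0.   -0.02  0.  ] 17.5 29.985772571526468
up 9.29 [473.4 245.8 234.4] [1.7998e+02 6.0000e-02 6.0000e+00] [-0.34  0.72 -0.37] [-0.04 -0.01 -0.03] 17.0 29.985656021162868
over hole 10.88 [545.7  89.3 235.1] [-1.7999e+02 -1.0000e-02  6.0700e+00] [-0.67  0.75 -0.36] [ 0.06  0.01 -0.02] 17.2 29.985748920589685
```

View pics/gs.png

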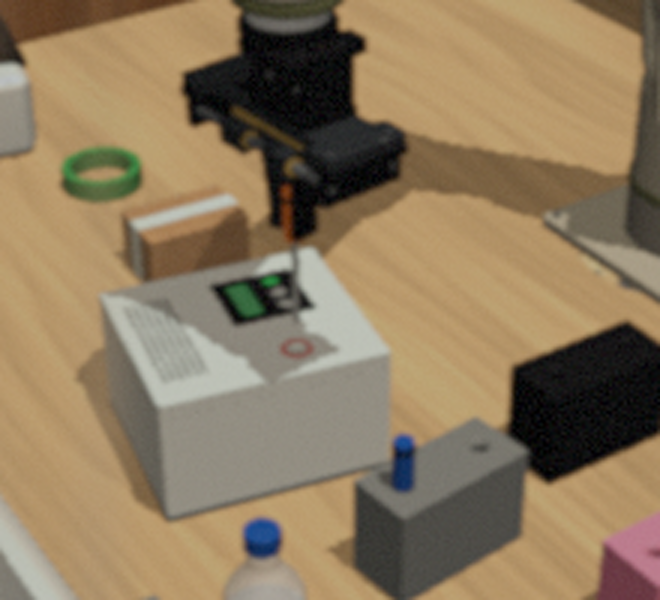

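View pics/g.png

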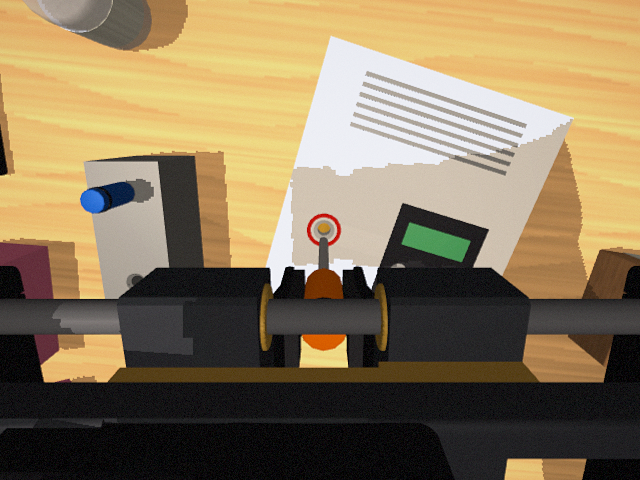

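The rod is held and its column lines up with the ring (323,230) in the wrist view. The scene view hints at a small tilt, so I'll check the tip against its upright projection.

```bash
python3 - <<'E'
from plant import env
from h import *
env.servo_line([546,88.4,213],feed=40); env.sleep(0.3)
s=env.sense(); print(s["eef_pos"],s["t"],s["ft_force"])
d=env.read_camera("wrist"); d["s"]=s; T=camT(d)
def proj(K,T,p):
    q=K@(T[:3,:3].T@(np.array(p)-T[:3,3])); return q[:2]/q[2]
e=s["eef_pos"]; pts=[[e[0],e[1],e[2]-8.5-80],[e[0],e[1],e[2]-8.5],[546,88.4,120]]
out=[]
for dd,TT in [(d,T),(lambda x:(x,x["T"]))(env.read_camera("scene"))]:
    uv=[proj(dd["K"],TT,q) for q in pts]; print(np.round(uv,1).tolist())
    u,v=np.round(uv[0]).astype(int); h=40 if dd is d else 25
    x0,y0=u-h,v-h; c=dd["img"][y0:y0+2*h,x0:x0+2*h]; k=400/(2*h)
    c=cv2.cvtColor(cv2.resize(c,(400,400),interpolation=cv2.INTER_CUBIC),cv2.COLOR_RGB2BGR)
    for q,col in zip(uv,[(0,255,0),(255,0,0),(255,0,255)]):
        cv2.drawMarker(c,tuple(int(t) for t in (q-[x0,y0]+.5)*k),col,cv2.MARKER_CROSS,14,1)
    out.append(c)
cv2.imwrite("pics/tip.png",np.hstack(out))
E
```

```text
[546.07393599  88.41322156 213.14142427] 11.9833 [0.62162724 0.11465517 0.76360281]
[[322.6, 239.3], [322.4, 283.4], [322.6, 237.6]]
[[297.1, 244.7], [296.4, 217.4], [297.2, 246.2]]
```

View pics/tip.png

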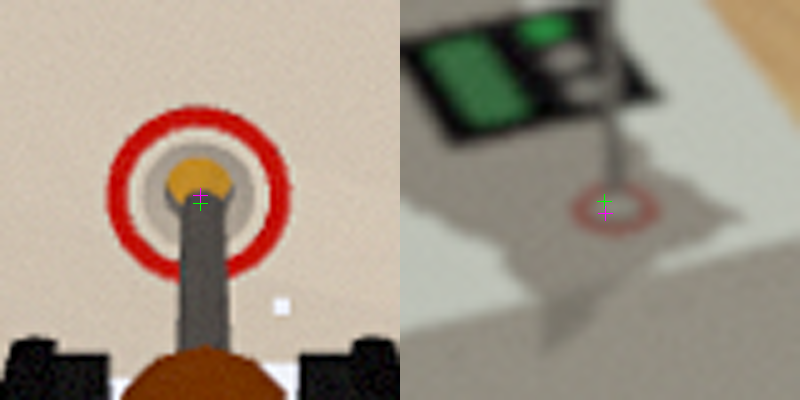

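The wrist crop shows the tip within about 1 mm of the ring centre and the rod upright. Next is a guarded descent to the latch.

```bash
python3 - <<'E'
from plant import env
import numpy as np
def p(l):
    env.sleep(0.15)
    f=[];
    for _ in range(5): s=env.sense(); f.append(s["ft_force"]); env.sleep(0.02)
    f=np.mean(f,0);print(l,round(s["t"],2),"tip depth",round(120-(s["eef_pos"][2]-88.5),1),f.round(2),s["ft_torque"].round(2),s["grip_width"].round(1));return f
tz=lambda depth:120-depth+88.5
f0=p("free")
print(env.servo_line([546,88.4,tz(18)],feed=15,contact_N=5)); f=p("in plate")
if abs(f[2]-f0[2])<3:
    print(env.servo_line([546,88.4,tz(66)],feed=12,contact_N=3)); f=p("contact?")
E
```

```text
Traceback (most recent call last):
AttributeError: 'float' object has no attribute 'round'
```

```bash
cat > h2.py <<'E'
from plant import env
import numpy as np
def p(l):
    env.sleep(0.1); f=[]
    for _ in range(5): s=env.sense(); f.append(s["ft_force"]); env.sleep(0.02)
    f=np.mean(f,0);print(l,round(s["t"],2),"tip depth",round(120-(s["eef_pos"][2]-88.5),1),f.round(2),s["ft_torque"].round(2));return f
tz=lambda depth:120-depth+88.5
E
python3 - <<'E'
from h2 import *
f0=p("free")
print(env.servo_line([546,88.4,tz(18)],feed=15,contact_N=5)); f=p("in plate")
if abs(f[2]-f0[2])<3:
    print(env.servo_line([546,88.4,tz(66)],feed=12,contact_N=3)); f=p("contact?")
E
```

```text
free 12.48 tip depth -4.5 [-0.12 -0.15 -0.5 ] [0.06 0.03 0.02]
False
in plate 14.32 tip depth 17.9 [ 0.69 -0.19 -0.39] [ 0.03  0.06 -0.01]
True
contact? 16.02 tip depth 29.9 [0.15 0.81 4.31] [0.15 0.   0.01]
```

```bash
python3 - <<'E'
from h2 import *
import cv2
z0=env.sense()["eef_pos"][2]
for k in range(1,8):
    env.servo_line([546,88.4,z0-k],feed=6); f=p(k)
    if f[2]>11 or (k>4 and f[2]<3): break
    if k>=5:
        env.sleep(0.2)
    
d=env.read_camera("scene");c=d["img"][180:330,200:400];cv2.imwrite("pics/tray.png",cv2.cvtColor(cv2.resize(c,None,fx=3,fy=3,interpolation=cv2.INTER_CUBIC),cv2.COLOR_RGB2BGR))
E
```

```text
1 16.48 tip depth 30.8 [-0.13  1.11  4.83] [ 0.24  0.07 -0.01]
2 16.98 tip depth 31.8 [0.01 0.82 5.16] [0.26 0.07 0.01]
3 17.48 tip depth 32.7 [-0.4   1.2   6.08] [ 0.3   0.11 -0.01]
4 17.98 tip depth 33.6 [-0.05  0.56  6.33] [ 0.29  0.16 -0.02]
5 18.48 tip depth 34.5 [-0.36  1.04  7.89] [ 0.31  0.13 -0.01]
6 19.18 tip depth 35.4 [-0.7   1.21  8.53] [0.28 0.19 0.01]
7 19.88 tip depth 36.4 [-0.19  0.65  8.12] [ 0.39  0.21 -0.04]
```

View pics/tray.png

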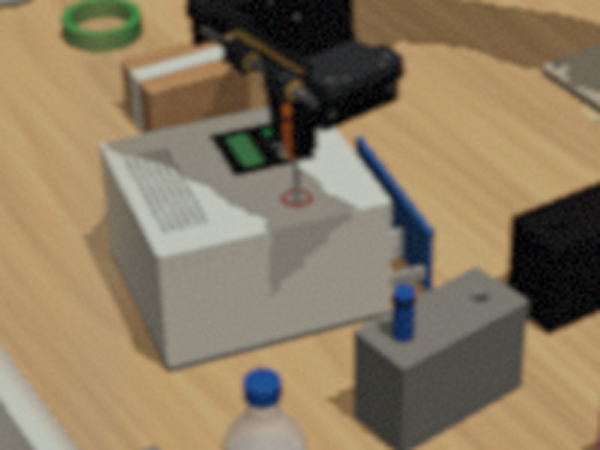

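The tray is out: its blue front stands clear at crop (400,210). Now I'll withdraw the rod and return it to its hole.

```bash
python3 - <<'E'
from h2 import *
env.servo_line([546,88.4,215],feed=50); p("out")
env.servo_line([546,88.4,240],feed=80)
env.servo_line([473.7,246,240],feed=120)
env.servo_line([473.7,246,185],feed=80); env.sleep(.3); f0=p("above stand")
print(env.servo_line([473.7,246,160],feed=20,contact_N=4)); f=p("mouth"); print("tcp",env.sense()["eef_pos"])
if abs(f[2]-f0[2])<3:
    print(env.servo_line([473.7,246,104],feed=30,contact_N=5)); p("in"); print("tcp",env.sense()["eef_pos"])
E
```

```text
out 21.33 tip depth -6.2 [-0.05 -0.25 -0.61] [ 0.04  0.05 -0.03]
above stand 24.71 tip depth 23.4 [-0.4  -0.11 -0.54] [ 0.01 -0.01 -0.04]
False
mouth 26.29 tip depth 48.4 [ 0.02 -0.02 -0.37] [-0.04 -0.01 -0.04]
tcp [473.72869601 246.02606396 160.07547123]
False
in 28.49 tip depth 104.4 [-0.45 -0.09 -0.87] [ 0.03  0.06 -0.01]
tcp [473.74174683 246.02856116 104.07338987]
```

```bash
python3 - <<'E'
from h2 import *
from h import *
print(env.servo_line([473.7,246,95],feed=8,contact_N=4)); p("seat"); print("tcp",env.sense()["eef_pos"])
env.gripper_to(45); p("open")
env.servo_line([473.7,246,180],feed=80)
env.servo_line([470,215,330],feed=150); env.sleep(.2)
s=env.sense();d=env.read_camera("wrist");d["s"]=s
for e in ell(d["img"],(12,180,190),(25,255,255)): print(np.round(e[0]+e[1],1),ray(d["K"],camT(d),e[0],135).round(1))
a=d["img"]; b=env.read_camera("scene")["img"][200:340,240:427]
cv2.imwrite("pics/end.png",cv2.cvtColor(np.hstack([cv2.resize(a,(400,300)),cv2.resize(b,(400,300),interpolation=cv2.INTER_CUBIC)]),cv2.COLOR_RGB2BGR)); print(s["t"])
E
```

```text
True
seat 29.41 tip depth 110.0 [-0.59 -0.61  5.26] [-0.15  0.2  -0.02]
tcp [473.69726341 245.99869081  98.4739775 ]
open 30.38 tip depth 110.6 [ 0.29  0.2  -0.35] [ 0.01  0.01 -0.03]
[291.8 201.9  16.3  17. ] [473.6 245.3 135. ]
[458.5 141.7   3.8   7.8] [545.9  96.7 135. ]
[94.3 94.5 11.2 13.4] [552.1 429.3 135. ]
[92.5 74.6 11.3 14. ] [568.7 430.  135. ]
[90.3 54.1 11.5 14.5] [585.4 431.  135. ]
[88.2 32.9 11.9 14.7] [602.1 431.9 135. ]
32.9417
```

View pics/end.png

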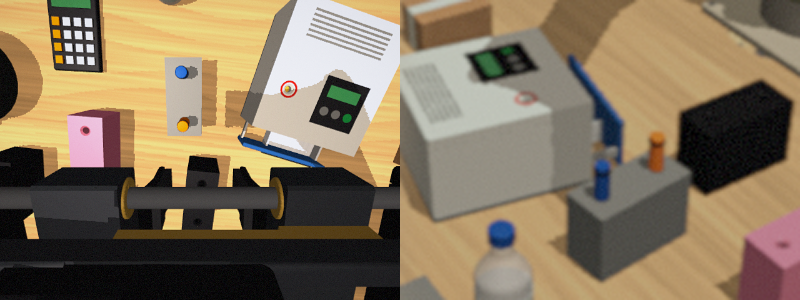

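The rod is seated upright in its hole (handle at 182,126 left and 656,150 right), the tray is out, and the robot is clear. I'm handing in.

```bash
python3 -c "
from plant import env
print(env.finish_job())"
```

```text
the job is handed in; nothing more can be done
None
```

The job is handed in, with no verdict returned: the tray sprang out with at most about 9 N measured on the rod, and the rod stands upright and released in its original hole.

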